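# Pulse the bench mill by its bayonet lid

## Robot

A 6-joint arm with a two-finger parallel gripper is mounted at the origin on the work surface. World frame = base frame: x ahead of the robot, y to its left, z up, the work surface at z = 0. Lengths are in m, angles in degrees, forces in N, time in s.
With the tool pointing down it reaches from about 0.4 to 0.825 m from the base axis. Payload 7 kg.
Tool frame: the origin (TCP) lies midway between the tips of the shut fingers; the grasp point (between the pads) lies 19 mm behind it; z points along the fingers, y is the direction in which the jaws open and shut (so a half turn about z gives the same grasp; the last joint's range is limited). The gripper opens to 88 mm and grips with 3 to 60 N. Pads are 19 mm wide; open, the fingers measure 130 mm over their backs; the gripper's body (78 mm by 193 mm) begins 47 mm behind the grasp point.
Start: joints at [-55.514, 20.546, 0.682, 0, -70.136, -16.507], TCP at [0.208, -0.642, 0.227] pointing down, gripper open.
Joint ranges: [-176.03, 176.03], [-82.01, 121.73], [-58.28, 71.71], [-173.87, 95.51], [-174.79, -0.11], [-173.66, 173.66]. Speed limits (degrees/s): [136.94, 136.94, 172.46, 180, 180, 180].

## Interface

Orientations are given as a 3x3 rotation matrix whose columns are the frame's x, y, z axes.
In Python, from rig import robot gives the robot as it stands. Calls block until the motion is done:
- robot.goto(position, orientation): joint-space move of the TCP to a pose.
- robot.servo_line(position, ori=None, speed=0.15): straight line of the TCP; ori=None keeps the orientation; speed is the mean speed in m/s.
- robot.movej(angles): joint-space move.
- robot.move_gripper(opening): opening from 0.0 (shut) to 1.0 (fully open); the grip force is fixed at half the most; returns when the fingers have stopped.
- robot.dwell(seconds).
- robot.ik(position, orientation): joint angles nearest the present ones, or None.
- robot.grab_frame(name): name is "side" or "top" or "wrist"; returns (picture, depth): 420x560x3 uint8, red, green, blue; 420x560 float32, m along the optical axis (not along the pixel's ray), 0 where there is no reading.
- robot.camera_info(name): a dict with "vfov" (degrees; the focal length in pixels is half the picture's height over the tangent of half this angle, whatever the lens; pixels are square), "cx", "cy" (the principal point, pixels), "view" (4x4, takes a point from world to camera coordinates); the wrist camera has in their place "T_tool_cam" (4x4, takes a point from camera to tool coordinates, whose origin is the TCP and whose axes are the flange's). Camera axes: x right, y down, z forward; pixel columns grow to the right and rows downward; lengths in m; the calibration is good to about 2 mm. A picture is of the moment at which its call begins: read the wrist's pose just before it. camera_info takes no time and is no camera call.
A pose or a line that the arm cannot do raises robot.Unreachable and nothing moves.
- robot.job_done(): hands the job in, once; it reports no verdict.
Readings, each from a call of its own:
- robot.read_t(): time.
- robot.read_qpos(): joint angles.
- robot.read_qvel(): joint speeds.
- robot.read_effort(): joint torques, N m.
- robot.read_position(): TCP position.
- robot.read_tcp_rot(): TCP orientation.
- robot.read_force(): force on the tool from outside, world axes, zero at the start.
- robot.read_ft_torque(): the same for the moment, N m.
- robot.read_grip_width(): opening from 0.0 (shut) to 1.0 (fully open).
Only numpy, scipy, OpenCV 4.12 (cv2) and the standard library are available. Lean on these libraries where they do the work, as an engineer would, in place of code of your own. Each camera call takes 0.05 s, during which the arm holds its last target. There are 200 camera calls.

## Task

Put the lid on the bench mill (the small pigment grinder) and run it on pulse: drop the lid's two lugs into the notches of the rim until its flange sits on the rim all round, then turn it clockwise (seen from above) half-way to the lock, so that its pointers stand at the round dots, and keep hold of it there. The lid springs back if it is let go and must not be turned on to the click, which would latch the mill running; finish while still holding the lid at the dots, and leave the jar, the glue bottle and the cartons alone.

Things in the scene. Friction and masses are not known exactly. Their poses are not given: they have to be found in the camera images.
- mill_mouth (a point): Bench mill, a round aluminium body 116 mm across on a black foot 132 mm across, screwed to the bench. This point is on its upright axis, level with the flat rim, 117 mm above the bench. z up; the rim's two like entry notches are on the +x and -x sides. The steel lip round the mouth is 10 mm thick, its hole 71 mm across; the two halves are alike, so the lid fits either way round.
- mill_notch (a point): One of the two entry notches in the lip (the other is opposite), 18 mm wide, reaching out to 41.5 mm from the mill's axis; point in mid-notch at the rim's height, 38.5 mm from the axis. A black bar on the shoulder outside the lip is in line with each notch (lid goes in or out). Lugs cannot turn anticlockwise from the notches.
- mill_dot (a point): Black round dot on the mill's shoulder, the pulse mark, 53.5 mm from the axis, at the rim's height, 30 degrees clockwise (seen from above) of mill_notch; another is opposite. The black double bar a further 30 degrees clockwise is the lock, where the lid clicks in.
- lid_grip (a point): Grip point in the upright black fin of the mill's loose lid (fin 60 mm long, 14 thick, 36 high). x runs along the fin, y across it, z up, on the lid's axis. It is 12 mm below the fin's top, 24 mm above the flange's top, 33 mm above the flange's underside (so 33 mm above mill_mouth once the lid sits on the rim) and 53 mm above the skirt's bottom.
- mill_lid: The lid, grey, about 0.16 kg, right way up on the bench. From below: round skirt 66 mm across and 20 mm high; flange 92 mm across and 9 mm thick, which comes to sit on the rim; black fin on top; 65 mm high in all. Two white pointer lines on the flange, at the fin's ends, one over each lug. Origin under its centre, at the skirt's bottom; x along the fin.
- lid_lug (a point): One of the lid's two lugs, at its underside 36.5 mm from the lid's axis, in line with the fin (the other is opposite). Lugs stick out from the bottom of the skirt to 38.5 mm from the axis, 14 mm wide and 8 mm high: 2 mm to spare on each side in a notch, and 2 mm in height under the lip.
- mill_switch (a joint): Switch ring hidden under the lip, turned by the lugs: 0 at rest, grows (rad) as the lid turns clockwise, spring-return. The lugs meet it after about 0.06 rad of lid turn, then it turns with the lid: about 0.46 with the pointers at the dots. It pushes back with 0.07 N m at first, 0.13 N m at the dots. From 46 degrees of lid turn the lugs ride on spring catches; click near 60 degrees.
- jar: Bystander: closed glass jar, 54 mm across, 75 mm high. Origin under its centre.
- glue_bottle: Bystander: white glue bottle, 60 mm across, 170 mm high. Origin under its centre.
- carton_low: Bystander: closed carton 170 x 220 x 85 mm, the lower of a stack of two. Origin under its centre.
- carton_top: Bystander: closed carton 150 x 190 x 80 mm lying on the lower one. Origin under its centre.
Mind the look-alikes: they are no part of the job. There is more than one size of the mill_lid; the one meant has the size given above.

How it is judged:
By the outcome, as a careful person would: the job done as asked, in the order asked, and still so for the second after the job is handed in, while the arm keeps its last pose, push and grip.
It also fails if it takes over 48 s, if anything falls off the work surface, if the arm or the gripper's body presses on something with over 40 N, if the wrist force passes 120 N, or if a joint passes its speed limit or range.

## Working session

There is one attempt and no reset: what is moved stays moved. The work goes in short steps, each a Python script; the robot and the scene stay as the last script left them, time stands still between calls to the robot, and variables do not carry over. Pictures are saved under pics/ and viewed, about 8 in all and at most 12, crops included, and the job is handed in when it is done.

```bash
mkdir -p pics; ls; cat > h.py <<'E'
import numpy as np, cv2
from rig import robot
def save(n,im): cv2.imwrite(f'pics/{n}.png',cv2.cvtColor(im,cv2.COLOR_RGB2BGR))
def cam(n, pose=None):
    c=robot.camera_info(n)
    f=210/np.tan(np.radians(c['vfov'])/2)
    if n=='wrist':
        p,R=pose; T=np.eye(4);T[:3,:3]=R;T[:3,3]=p
        M=T@np.array(c['T_tool_cam'])
    else: M=np.linalg.inv(np.array(c['view']))
    return f,c.get('cx',280),c.get('cy',210),M
def ray(C,u,v):
    f,cx,cy,M=C; d=M[:3,:3]@np.array([(u-cx)/f,(v-cy)/f,1]); return M[:3,3],d
def onplane(C,u,v,z):
    o,d=ray(C,u,v); return o+d*(z-o[2])/d[2]
def bydepth(C,u,v,dep):
    o,d=ray(C,u,v); return o+d*dep
def proj(C,P):
    f,cx,cy,M=C; q=np.linalg.inv(M)@np.append(P,1); return np.array([cx+f*q[0]/q[2],cy+f*q[1]/q[2]])
def pose(): return np.array(robot.read_position()),np.array(robot.read_tcp_rot())
E
python3 - <<'E'
from h import *
a,da=robot.grab_frame('top'); b,db=robot.grab_frame('side')
np.savez('f0.npz',a=a,da=da,b=b,db=db)
save('both',np.vstack([cv2.resize(a,(400,300)),cv2.resize(b,(400,300))]))
save('top',a)
save('side',b)
for n in('top','side','wrist'): print(n,robot.camera_info(n))
print(robot.read_t(),pose())
E
```

```text
pics
top {'vfov': 53.102880090555495, 'cx': 279.72958698375277, 'cy': 209.70117118416252, 'view': array([[-0.01108304, -0.99993055, -0.00400855, -0.04673993],
       [-0.99398639,  0.01145373, -0.10890306,  0.63533245],
       [ 0.10894141,  0.00277746, -0.99404429,  1.10214445],
       [ 0.        ,  0.        ,  0.        ,  1.        ]])}
side {'vfov': 48.34887281796125, 'cx': 283.44225210812135, 'cy': 213.4103943996773, 'view': array([[-0.77676891, -0.62955741, -0.01695658,  0.46618338],
       [-0.37466262,  0.48357781, -0.79106284,  0.34645921],
       [ 0.5062193 , -0.60812002, -0.61149984,  1.02617384],
       [ 0.        ,  0.        ,  0.        ,  1.        ]])}
wrist {'vfov': 62.98298429795921, 'cx': 276.6042355747772, 'cy': 208.69115128447328, 'T_tool_cam': array([[ 6.46103834e-04, -9.63532279e-01, -2.67591348e-01,
         7.31188018e-02],
       [ 9.99999459e-01,  8.40617631e-04, -6.12346918e-04,
        -4.44000868e-04],
       [ 8.14958027e-04, -2.67590807e-01,  9.63532301e-01,
        -1.57087998e-01],
       [ 0.00000000e+00,  0.00000000e+00,  0.00000000e+00,
         1.00000000e+00]])}
0.1 (array([ 0.20818108, -0.64164714,  0.22572038]), array([[-9.51205635e-01, -3.08557123e-01, -5.84865382e-04],
       [-3.08557647e-01,  9.51204673e-01,  1.35951913e-03],
       [ 1.36837373e-04,  1.47364695e-03, -9.99998905e-01]]))
```

View pics/top.png

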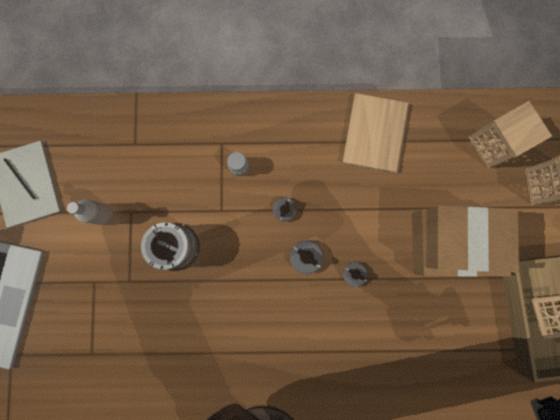

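View pics/side.png

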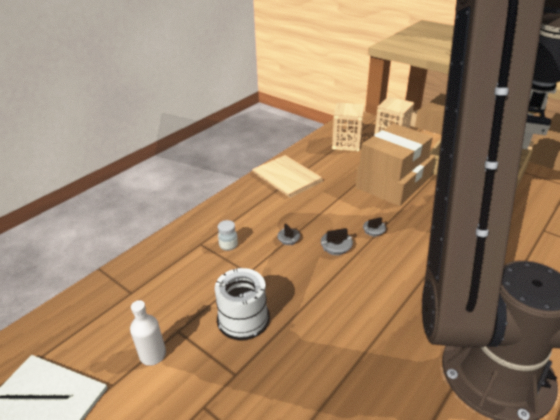

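The top view shows the mill at (167,247). Three lids could be taken for the one I want: (285,209), (308,257) and (356,274), and I measure their flange sizes next. The jar is at (238,163), the glue bottle at (88,210) and the cartons at (475,240).

```bash
python3 - <<'E'
from h import *
d=np.load('f0.npz'); a,da=d['a'],d['da']; C=cam('top')
vv,uu=np.mgrid[:420,:560]; o=C[3][:3,3]
D=np.stack([(uu-C[1])/C[0],(vv-C[2])/C[0],np.ones(uu.shape)],-1)@C[3][:3,:3].T
P=o+D*da[...,None]; print('cam',o)
for n,(u,v) in dict(A=(285,209),B=(308,257),C=(356,274)).items():
    w=(abs(uu-u)<28)&(abs(vv-v)<28)
    m=w&(P[...,2]>.015)&(P[...,2]<.036)  # flange level
    t=w&(P[...,2]>.042)
    m2=((m|t)*255).astype(np.uint8)
    k=max(cv2.findContours(m2,0,1)[0],key=cv2.contourArea)
    (cx,cy),r=cv2.minEnclosingCircle(k); zf=np.median(P[m][:,2])
    c=onplane(C,cx,cy,zf); q=P[t][:,:2]
    print(n,'flange c',c.round(3),'diam mm',2*r/C[0]*np.median(da[m])*1000,'top z',P[t][:,2].max() if t.any() else 0)
    if t.any():
        f=P[t&(P[...,2]>.05)] if (t&(P[...,2]>.05)).any() else P[t]
        r=cv2.minAreaRect(f[:,:2].astype(np.float32)*1000); print('  fin',r)
w=(abs(uu-167)<35)&(abs(vv-247)<35)
m=w&(P[...,2]>.105)&(P[...,2]<.13); q=P[m]
print('mill',q.mean(0),np.median(q[:,2]),cv2.minEnclosingCircle(q[:,:2].astype(np.float32)))
S=robot.camera_info('side');
cr=lambda u,v,s:cv2.resize(a[v-s:v+s,u-s:u+s],(400,400),interpolation=2)
save('crop',np.hstack([cr(318,244,60),cr(167,247,40)]))
# flange centres seen in side view, two-view triangulation
Cs=cam('side')
def tri(p,q):
    o1,d1=ray(C,*p);o2,d2=ray(Cs,*q); s=np.linalg.lstsq(np.c_[d1,-d2],o2-o1,rcond=None)[0]
    A,B=o1+s[0]*d1,o2+s[1]*d2; return ((A+B)/2).round(4),np.linalg.norm(A-B).round(4)
print('lid B fin',tri((308,257),(337,237)))
E
```

```text
cam [ 0.51092461 -0.05707477  1.16458268]
A flange c [ 0.638 -0.066  0.022] diam mm 66.72406025829744 top z 1.1645826832248858
  fin ((583.9424438476562, -60.29920196533203), (8.45255184173584, 145.93336486816406), 84.15658569335938)
B flange c [ 0.508 -0.123  0.029] diam mm 91.50689134159933 top z 1.1645826832248858
  fin ((513.3364868164062, -106.53602600097656), (93.52855682373047, 32.5780143737793), 73.58723449707031)
C flange c [ 0.46  -0.253  0.022] diam mm 67.40455379300542 top z 1.1645826832248858
  fin ((482.05810546875, -164.24636840820312), (221.9171600341797, 5.3683624267578125), 73.53942108154297)
mill [0.54001534 0.23510844 0.11640514] 0.1169064764860458 ((0.5410283803939819, 0.23554621636867523), 0.058773234486579895)
lid B fin (array([ 0.5065, -0.1283,  0.0343]), np.float64(0.0008))
```

View pics/crop.png

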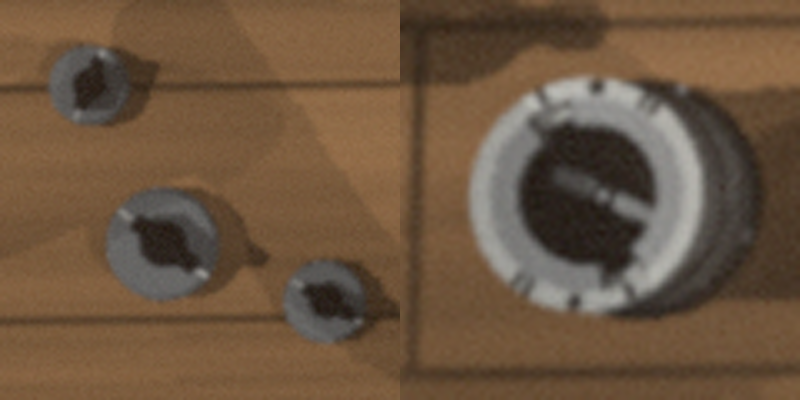

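The crops show lid B, the large one: its flange is 91.5 mm across against 92 mm stated, and its pointers are at crop (125,213) and (203,272). Lids A and C are only 67 mm across. On the mill, the single bars are at (540,97) and (630,292), the dots at (597,87) and (574,300), and the double bars at (650,105) and (523,287). The notches therefore lie at about 27° and the fin at about 53°. Next I look closer with the wrist camera.

```bash
cat >> h.py <<'E'
def Rz(deg):
    c,s=np.cos(np.radians(deg)),np.sin(np.radians(deg)); return np.array([[c,s,0],[s,-c,0],[0,0,-1.]])
def shot(n):
    p=pose(); a,d=robot.grab_frame('wrist'); np.savez(n+'.npz',a=a,d=d,p=p[0],R=p[1]); return cam('wrist',p),a,d
E
python3 - <<'E'
from h import *
t=[robot.read_t()]
robot.goto([.541,.235,.30],Rz(198)); t.append(robot.read_t()); C,a,d=shot('m1')
robot.goto([.541,.235,.25],Rz(198)); C,b,d=shot('m2'); t.append(robot.read_t())
robot.goto([.508,-.125,.23],Rz(233)); t.append(robot.read_t());C,c,d=shot('l1')
robot.servo_line([.508,-.125,.18]); C,e,d=shot('l2'); t.append(robot.read_t())
print(t,robot.read_qpos())
save('w',np.vstack([np.hstack([cv2.resize(x,(400,300)) for x in r]) for r in((a,b),(c,e))]))
E
```

```text
[0.1, 3.3833, 3.8, 5.1583, 5.7417] [ 7.72360558e+00  8.36716217e+00 -2.21147567e+01  3.66842356e-02
 -5.94706042e+01 -4.46908502e+01]
```

View pics/w.png

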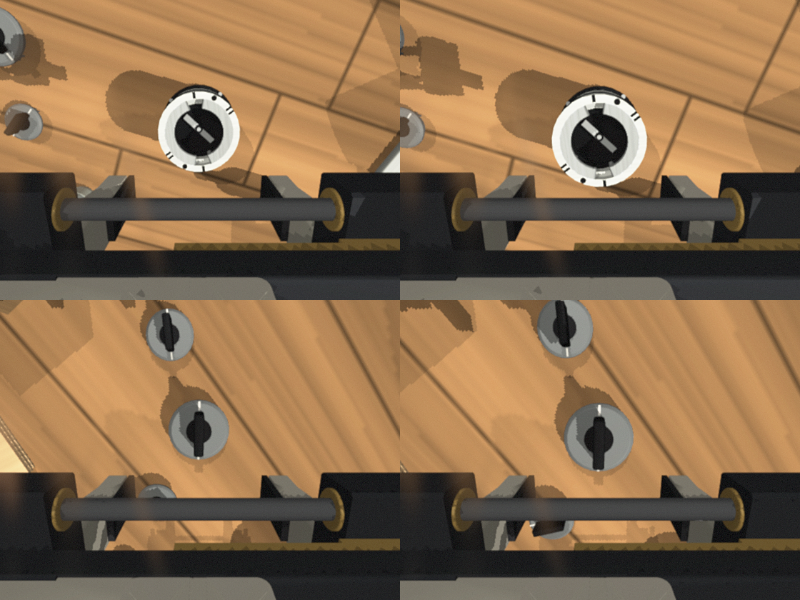

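Top row: the mill's rim is at about (199,131) and (599,138), and its notches, bars and dots are clear. Bottom row: the lid is at about (199,431) and (599,437), with its fin in line with the tool's x axis. Now the fits.

```bash
python3 - <<'E'
from h import *
vv,uu=np.mgrid[:420,:560]
def tri(r):
    A=sum(np.eye(3)-np.outer(d,d)/(d@d) for o,d in r); b=sum((np.eye(3)-np.outer(d,d)/(d@d))@o for o,d in r); return np.linalg.solve(A,b)
def plane(C,m,z):
    v,u=np.nonzero(m); return np.array([onplane(C,x,y,z)[:2] for x,y in zip(u,v)])
def fitc(X):
    s=np.linalg.lstsq(np.c_[2*X,np.ones(len(X))],(X**2).sum(1),rcond=None)[0]; return s[:2],np.sqrt(s[2]+s[:2]@s[:2])
rays=[]
for n in('m1','m2'):
    f=np.load(n+'.npz'); a=f['a'];C=cam('wrist',(f['p'],f['R'])); g=a.min(2)
    z=.117; P=[]
    u0,v0=proj(C,np.array([.541,.235,z])); roi=np.hypot(uu-u0,vv-v0)<80
    # world xy map at rim plane
    D=np.stack([(uu-C[1])/C[0],(vv-C[2])/C[0],np.ones(uu.shape)],-1)@C[3][:3,:3].T; o=C[3][:3,3]
    W=(o+D*((z-o[2])/D[...,2])[...,None])[...,:2]
    m=(roi&(g>185)).astype(np.uint8)*255
    k=max(cv2.findContours(m,0,1)[0],key=cv2.contourArea); k=cv2.convexHull(k)[:,0]
    el=cv2.fitEllipse(k); c,r=fitc(np.array([onplane(C,x,y,z)[:2] for x,y in k])); 
    cc=el[0]; rays.append(ray(C,*proj(C,np.append(c,z))))
    dep=np.median(f['d'][(m>0)&(f['d']>0)]); zz=(o+D*f['d'][...,None])[...,2][m>0]
    print(n,'c',c.round(4),'r',r.round(4),'zdepth',np.percentile(zz,[20,50,80]).round(4))
    rr=np.hypot(*(W-c).transpose(2,0,1)); dark=((rr>.0485)&(rr<.0565)&(g<110)).astype(np.uint8)
    nn,L,st,ce=cv2.connectedComponentsWithStats(dark)
    for i in range(1,nn):
        if st[i,4]>3:
            q=W[L==i].mean(0)-c; print('   mark ang',np.degrees(np.arctan2(q[1],q[0])).round(1),'r',np.hypot(*q).round(4),'n',st[i,4])
print('mill tri',tri(rays))
rays=[];
for n in('l1','l2'):
    f=np.load(n+'.npz'); a=f['a'];C=cam('wrist',(f['p'],f['R'])); g=a.min(2)
    u0,v0=proj(C,np.array([.508,-.125,.029]))
    D=np.stack([(uu-C[1])/C[0],(vv-C[2])/C[0],np.ones(uu.shape)],-1)@C[3][:3,:3].T; o=C[3][:3,3]
    Z=(o+D*f['d'][...,None])[...,2]; roi=np.hypot(uu-u0,vv-v0)<65
    m=(roi&(Z>.022)&(Z<.5)).astype(np.uint8)*255
    sat=a.max(2).astype(int)-g; mf=roi&(abs(Z-.029)<.004); print('flange z',np.median(Z[mf]),'fin top z',np.median(Z[roi&(Z>.055)&(Z<.08)]))
    k=max(cv2.findContours(mf.astype(np.uint8),0,1)[0],key=cv2.contourArea); k=cv2.convexHull(k)[:,0]
    c,r=fitc(np.array([onplane(C,x,y,.029)[:2] for x,y in k]))
    w=roi&(g>200); nn,L,st,ce=cv2.connectedComponentsWithStats(w.astype(np.uint8)); ix=np.argsort(-st[1:,4])[:2]+1
    p=[onplane(C,*ce[i],.029)[:2] for i in ix]; dd=p[0]-p[1]
    t=roi&(Z>.059)&(Z<.07); ft=(o+D*f['d'][...,None])[t][:,:2]
    br=cv2.minAreaRect((ft*1000).astype(np.float32))
    print(n,'c',c.round(4),'r',r.round(4),'ptr mid',((p[0]+p[1])/2).round(4),'len',np.hypot(*dd).round(4),'ang',np.degrees(np.arctan2(dd[1],dd[0])).round(1),st[ix,4],'fin',np.round(br[0],1),np.round(br[1],1),br[2])
    rays.append([ray(C,*ce[i]) for i in sorted(ix,key=lambda i:ce[i][1])])
print('pointer tri',tri([rays[0][0],rays[1][0]]),tri([rays[0][1],rays[1][1]]))
E
```

```text
m1 c [0.5385 0.2351] r 0.0576 zdepth [0.1151 0.1158 0.1165]
   mark ang -154.6 r 0.0534 n 20
   mark ang 175.1 r 0.0534 n 33
   mark ang 148.6 r 0.0533 n 12
   mark ang 141.6 r 0.053 n 11
   mark ang -38.1 r 0.0534 n 9
   mark ang -31.0 r 0.0533 n 9
   mark ang -4.7 r 0.0535 n 26
   mark ang 25.3 r 0.0529 n 13
m2 c [0.5385 0.2352] r 0.0576 zdepth [0.1152 0.1159 0.1165]
   mark ang -154.6 r 0.0532 n 27
   mark ang 175.2 r 0.0533 n 47
   mark ang 148.5 r 0.0532 n 17
   mark ang 141.7 r 0.0532 n 18
   mark ang -37.9 r 0.0531 n 15
   mark ang -31.1 r 0.0532 n 14
   mark ang -4.7 r 0.0535 n 36
   mark ang 25.2 r 0.0534 n 21
mill tri [0.53858076 0.23519896 0.11668484]
flange z 0.027836552103136014 fin top z 0.06353186696786864
l1 c [ 0.5064 -0.1259] r 0.0445 ptr mid [ 0.5075 -0.1236] len 0.0819 ang -128.0 [23  4] fin [ 506.5 -125.2] [59.6 13.7] 52.812721252441406
flange z 0.02787502026393679 fin top z 0.06356759581397536Traceback (most recent call last):
  File "<stdin>", line 40, in <module>
IndexError: list index out of range
```

The measurements agree with the text:

| Quantity | Measured | Stated |
|---|---|---|
| Mill rim height | 0.1167 m (two views) | 0.117 m |
| Notch angle | 25.3° | – |
| Dot angle | −4.8° | 30° clockwise of the notch |
| Fin size | 59.6 × 13.7 mm | 60 × 14 mm |
| Fin top height | 63.5 mm | 65 mm |

The fin is at (0.5065, −0.1252), 52.8°. I grasp it now.

```bash
python3 - <<'E'
from h import *
robot.goto([.5065,-.1252,.12],Rz(232.8))
robot.servo_line([.5065,-.1252,.034],speed=.1)
print(robot.read_force(),robot.read_position())
robot.move_gripper(0.0); print('w',robot.read_grip_width(),robot.read_force())
robot.servo_line([.5065,-.1252,.23],speed=.15)
print('w',robot.read_grip_width(),robot.read_force(),robot.read_t())
robot.goto([.5385,.2351,.25],Rz(205.3)); print(robot.read_t(),pose(),robot.read_qpos())
C,a,d=shot('g1'); b,_=robot.grab_frame('top');s,_=robot.grab_frame('side')
save('g',np.hstack([cv2.resize(a,(400,300)),cv2.resize(s,(400,300))]))
E
```

```text
[-0.34369537  0.14482502  0.30420522] [ 0.50709913 -0.12516754  0.0346623 ]
w 0.15569599908040377 [-0.23159662 -0.34917195 -0.67298918]
w 0.1633107203671822 [-0.23256611  0.169082   -2.24744782] 9.7083
11.0667 (array([0.5385113 , 0.23437355, 0.24971633]), array([[-9.04077035e-01, -4.27369303e-01, -4.40129464e-04],
       [-4.27369104e-01,  9.04077109e-01, -4.79998070e-04],
       [ 6.03047414e-04, -2.45857498e-04, -9.99999788e-01]])) [ 4.25832101e+01  1.15446256e+01 -8.70835807e+00  3.39490940e-03
 -6.97841933e+01 -1.07283663e+02]
```

View pics/g.png

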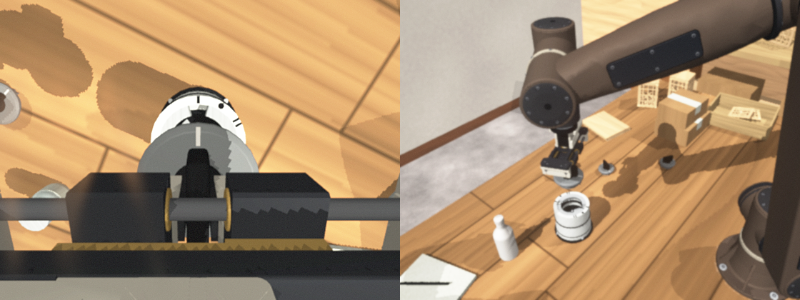

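The lid is held level over the mill. The wrist view shows the flange arc at about (198,128–170) and its pointer at (198,137). I measure the lid's place in the hand with the same camera, so that calibration errors cancel.

```bash
python3 - <<'E'
from h import *
from scipy.optimize import least_squares
f=np.load('g1.npz');a,d=f['a'],f['d'];p,R=f['p'],f['R'];C=cam('wrist',(p,R))
vv,uu=np.mgrid[:420,:560]
D=np.stack([(uu-C[1])/C[0],(vv-C[2])/C[0],np.ones(uu.shape)],-1)@C[3][:3,:3].T; P=C[3][:3,3]+D*d[...,None]
zf=p[2]-.005
m=(abs(P[...,2]-zf)<.006)&(vv<235)&(np.hypot(P[...,0]-p[0],P[...,1]-p[1])<.06)
print('flange z rel',np.median(P[m][:,2])-p[2],m.sum())
# front edge: topmost flange pixel per column
e=[(u,np.nonzero(m[:,u])[0].min()) for u in range(560) if m[:,u].any()]
e=[(u,v) for u,v in e if v<225]
X=np.array([(R.T@(onplane(C,u,v-.5,zf)-p))[:2] for u,v in e])
r=least_squares(lambda c:np.hypot(X[:,0]-c[0],X[:,1]-c[1])-.046,[0,0],loss='soft_l1',f_scale=.0005)
print('lid centre in tool xy',r.x,'rms',np.sqrt(np.mean(r.fun**2)),len(X),'rows',e[0],e[len(e)//2],e[-1])
g=a.min(2); w=m&(g>165)&(abs(uu-278)<15)
q=np.array([(R.T@(onplane(C,u,v,zf)-p))[:2] for v,u in np.argwhere(w)])
if len(q): vx,vy,x0,y0=cv2.fitLine(q.astype(np.float32),2,0,.01,.01).ravel(); print('pointer dir deg',np.degrees(np.arctan(vy/vx)),'at',x0,y0,len(q))
E
```

```text
flange z rel -0.00631407201046949 7053
lid centre in tool xy [ 6.54638629e-05 -4.64447516e-04] rms 0.0004020796231569743 162 rows (196, np.int64(223)) (277, np.int64(172)) (357, np.int64(224))
pointer dir deg 1.6290181 at 0.03753305 -0.00033757504 166
```

The lid is centred in the hand to within 0.5 mm. I lower it now, checking the force at each step.

```bash
python3 - <<'E'
from h import *
R=Rz(205.3); x,y=.5385,.2352
robot.goto([x,y,.17],R); robot.dwell(.3)
p=robot.read_position(); ex,ey=x-p[0],y-p[1]; print('err',ex,ey)
x+=ex; y+=ey
f0=np.array(robot.read_force())
for z in [.160,.156,.153,.150,.147,.144,.141,.138,.135,.133,.132,.131,.130,.129]:
    robot.servo_line([x,y,z],R,speed=.03); 
    f=np.array(robot.read_force())-f0; print(z,np.round(robot.read_position(),4),f.round(1),np.round(robot.read_ft_torque(),2))
    if f[2]>8 or np.hypot(*f[:2])>10: break
print(robot.read_t())
C,a,d=shot('s1'); s,_=robot.grab_frame('side')
u,v=proj(cam('side'),np.array([x,y,.12])).astype(int); print(u,v)
save('s',np.hstack([cv2.resize(a,(400,300)),cv2.resize(s[v-45:v+45,u-60:u+60],(400,300))]))
E
```

```text
err -0.0007583255106712317 -0.0005229044742497135
0.16 [0.5376 0.2346 0.1597] [ 2.  -1.   0.9] [ 0.04  0.01 -0.06]
0.156 [0.5376 0.2346 0.1557] [ 1.5 -1.1  0.3] [ 0.03 -0.02  0.02]
0.153 [0.5376 0.2346 0.1527] [ 0.5 -1.4  0.3] [ 0.02 -0.04  0.01]
0.15 [0.5376 0.2346 0.1498] [ 0.7 -1.   1. ] [0.04 0.06 0.02]
0.147 [0.5376 0.2346 0.1467] [ 0.6 -1.   0.5] [0.03 0.03 0.04]
0.144 [0.5376 0.2346 0.1437] [ 1.6 -0.4  0.6] [ 0.07  0.02 -0.03]
0.141 [0.5376 0.2346 0.1407] [ 0.4 -1.3  0.7] [ 0.01  0.07 -0.  ]
0.138 [0.5376 0.2346 0.1378] [ 0.6 -0.6  0.4] [ 0.01 -0.03  0.02]
0.135 [0.5376 0.2346 0.1348] [ 1.1 -0.3  0.3] [-0.    0.01  0.02]
0.133 [0.5377 0.2346 0.1328] [ 1.3 -1.   0.1] [-0.01  0.01 -0.05]
0.132 [0.5377 0.2347 0.132 ] [ 0.7 -0.8  0.5] [-0.04  0.01 -0.01]
0.131 [0.5378 0.2347 0.131 ] [ 1.2 -1.   0.7] [0.03 0.03 0.02]
0.13 [0.5378 0.2347 0.131 ] [-1.7 -1.7  7.6] [-0.18  1.25 -0.07]
0.129 [0.5378 0.2347 0.1309] [-5.5 -1.4 14.3] [-0.37  2.44 -0.08]
15.7
239 284
```

View pics/s.png

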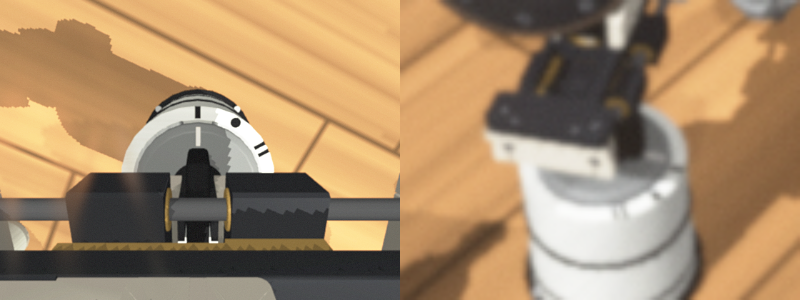

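The lid is seated: contact came at TCP z = 0.131, exactly as predicted, and the white pointer at (198,137) lines up with the bar at (198,112). I relax the press and turn clockwise to the dots in steps.

```bash
python3 - <<'E'
from h import *
x,y,z=.5378,.2347,.1304
robot.servo_line([x,y,z],Rz(205.3),speed=.03); print(np.round(robot.read_force(),1))
for th in [202,199,195,191,187,183,179,177,175.2]:
    robot.goto([x,y,z],Rz(th)); R=np.array(robot.read_tcp_rot())
    print(th,round(float(np.degrees(np.arctan2(R[1,0],R[0,0])))%360,2),np.round(robot.read_position(),4),np.round(robot.read_force(),1),np.round(robot.read_ft_torque(),2),round(robot.read_grip_width(),3))
    if np.linalg.norm(robot.read_force())>25: print('stop');break
robot.dwell(.3); R=np.array(robot.read_tcp_rot()); print(np.degrees(np.arctan2(R[1,0],R[0,0]))%360, robot.read_t())
C,a,d=shot('r1'); u,v=proj(C,np.array([x,y,.117])); print(u,v)
save('r',cv2.resize(a[100:250,170:390],(660,450),interpolation=2))
E
```

```text
[-1.7  0.3  5.5]
202 202.03 [0.5383 0.2349 0.131 ] [-2.2  0.   6. ] [-0.    0.53 -0.06] 0.154
199 199.04 [0.5383 0.235  0.131 ] [-1.5  0.4  5.2] [ 0.1   0.58 -0.05] 0.156
195 195.03 [0.5383 0.2351 0.1309] [-1.7  0.4  5.4] [ 0.18  0.61 -0.06] 0.153
191 191.03 [0.5384 0.2353 0.131 ] [-1.8  0.9  5.1] [ 0.37  0.58 -0.08] 0.16
187 187.09 [0.5384 0.2353 0.1309] [-2.   1.4  5.6] [ 0.51  0.59 -0.02] 0.156
183 183.16 [0.5385 0.2354 0.131 ] [0.2 2.5 4.9] [0.68 0.39 0.  ] 0.157
179 179.21 [0.5385 0.2355 0.131 ] [-0.1  3.2  5.2] [0.83 0.15 0.01] 0.157
177 177.21 [0.5386 0.2355 0.131 ] [0.9 2.6 5.4] [ 0.95 -0.08  0.11] 0.159
175.2 175.41 [0.5386 0.2355 0.131 ] [1.2 1.9 5.2] [ 0.98 -0.04  0.1 ] 0.157
175.41938946798732 18.6
276.69822895556945 252.63980173841782
```

View pics/r.png

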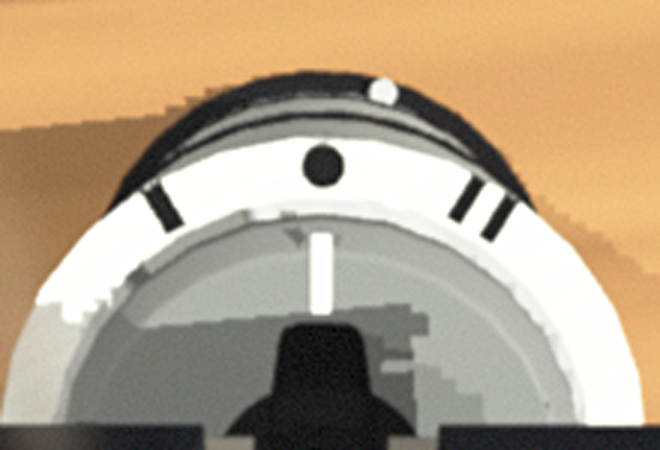

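The pointer at (321,270) stands under the dot at (323,165), about 0.4° short. The flange is down and the double bar is well beyond. I nudge by 0.4°, check it holds, and hand in.

```bash
python3 - <<'E'
from h import *
x,y,z=.5378,.2347,.1304
robot.goto([x,y,z],Rz(174.8)); robot.dwell(.8)
R=np.array(robot.read_tcp_rot()); c=np.array([.5385,.2351])
C,a,d=shot('f'); g=a.astype(int)
crop=g[100:250,170:390]
def ang(m,zz):
    v,u=np.argwhere(m).mean(0); q=onplane(C,u+170,v+100,zz)[:2]-c; return np.degrees(np.arctan2(q[1],q[0])).round(2)%360,m.sum()
vv,uu=np.mgrid[:150,:220]
print('pointer',ang((crop.min(2)>200)&(abs(uu-107)<8)&(vv>77)&(vv<106),.126),'dot',ang((crop.max(2)<80)&(abs(uu-107)<9)&(abs(vv-55)<9),.117))
print(np.degrees(np.arctan2(R[1,0],R[0,0]))%360,np.round(robot.read_position(),4),np.round(robot.read_force(),1),robot.read_grip_width(),robot.read_t())
robot.job_done()
E
```

```text
pointer (np.float64(176.08), np.int64(210)) dot (np.float64(175.71), np.int64(130))
175.03111080434323 [0.5387 0.2355 0.131 ] [0.6 3.  6.1] 0.15902817434389885 19.75
the job is handed in; nothing more can be done
```

The lid is on the mill and I handed the job in with the gripper still holding it at the pulse dots, at 19.75 s of the 48 s allowed. No verdict is reported.

- **Lid choice:** I took the large lid, whose flange measured 91.5 mm. The other two measured 67 mm.
- **Seating:** The lugs went into the notches with no force until the flange met the rim at TCP z = 0.131 m, the height expected. It stayed at that height through the turn.
- **Turn:** I turned it 30° clockwise. The tool stood at 175.0°, and I had measured the dot at 175.2° earlier.
- **Last checks:** The pointer read 176.1° and the dot 175.7° in the final picture, so they agree to about 0.4°. The picture-based angles sit about 0.5–1° above the earlier dot measurement and the tool angle, which I put down to camera calibration. I last measured the push on the rim at about 6 N. The grip width stayed at the fin's thickness.
- **Bystanders:** I kept clear of the jar, glue bottle and cartons, but took no separate final picture of them.

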